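# Stack the tumblers on the ware slide and index it at the kiln notch

## Task

Pick up the loose terracotta tumbler and lower it (do not drop it) into its twin on the ware slide's carriage, so that the two are nested, straight and fully down, and let go of it while the carriage is still at its starting place. Then take the carriage's red upright grip between the fingers and slide the carriage along the rail towards the yellow notch block until you feel its sprung ball click into the notch; do not run it past the notch. Finish while holding: keep the grip firmly pinched with the carriage still in the notch, the stack standing on it, and leave the jar, mug and bowl where they are.

Things in the scene. Friction and masses are not known exactly. Their poses are not given: they have to be found in the camera images.
- tumbler_mid (a point): Centre, half-way up, of the loose terracotta tumbler: 78 mm tall, mouth up (its z). Foot 47 mm across up to 38 mm; collar 62 mm across from 43 mm to the rim, wall 4.5 mm, inside 53 mm across and 34 mm deep to a ledge 44 mm above the bottom. Mass 110 to 225 g. Stands on the table. Nested, its foot stands on the lower one's ledge (3 mm play all round): centres and rims 44 mm apart in height.
- tumbler: The same loose tumbler; origin at the centre of its underside, z up.
- tumbler_base_mid (a point): Centre (half-way up) of the twin tumbler, same shape and size, loose, standing upright in a shallow ring on the carriage; its underside is 30 mm above the table and its rim 108 mm.
- tumbler_base: The same lower tumbler; origin at the centre of its underside, z up.
- ware_slide: Fixed aluminium rail, 56 mm wide, 420 mm long, 16 mm tall; origin at the centre of its underside. Its y axis runs along the rail in the direction the carriage is slid (roughly world +y, turned by up to 0.25 rad); its x axis points away from the robot. Its place and turn vary.
- carriage (a joint): Travel of the blue carriage (deck 90 x 90 mm, top 30 mm above the table) along the rail's y axis, m: 0 at the start, up to 0.26. It slides with about 1 to 2 N of friction and stays where it is left.
- seat (a point): Centre of the ring on the carriage deck in which the lower tumbler stands, 30 mm above the table.
- grip_mid (a point): Gripping point of the carriage's red upright grip: a bar 20 mm wide along the rail (y of ware_slide) and 26 mm across it, its top 120 mm above the table, this point 22 mm under the top, in its middle. It stands on an arm 110 mm from the stack towards the robot and moves rigidly with the carriage.
- grip: The same red grip; origin in the middle of its foot, z up, y along the rail.
- ball_point (a point): The sprung steel ball (10 mm) under the brass plunger on the far side of the carriage; moves with the carriage, axes as ware_slide.
- notch (a point): Notch in the yellow block (46 mm long, black line at the notch) clamped beside the rail; axes as ware_slide. Home is ball_point level with notch along y, 0.10 to 0.20 m from the start (varies). Along +y a ridge resists from 11 mm before the notch, up to 10 N at 6 mm before; then the push falls to almost none as the ball drops in; a higher ridge starts right after (3 N rising to 15 N), crest 7 mm past.
- glaze_jar: Amber glaze jar with white cap, 60 mm across, 95 mm tall, standing near; origin under its centre. Leave alone.
- blue_mug: Blue mug, 66 mm across, 80 mm tall, handle on its +y side; origin under its centre. Leave alone.
- clay_bowl: Grey clay bowl, 130 mm across, 60 mm tall; origin under its centre. Leave alone.
Not all that is in view belongs to the job. There is more than one size of the part that bears notch; the job needs the larger. Leave any purple look-alike of the tumbler alone.

How it is judged:
By the outcome, as a careful person would: the job done as asked, in the order asked, and still so for the second after the job is handed in, while the arm keeps its last pose, push and grip.
It also fails if it takes over 64 s, if anything falls off the work surface, if the arm or the gripper's body presses on something with over 40 N, if the wrist force passes 120 N, or if a joint passes its speed limit or range.

## Robot

A 6-joint arm with a two-finger parallel gripper is mounted at the origin on the work surface. World frame = base frame: x ahead of the robot, y to its left, z up, the work surface at z = 0. Lengths are in mm, angles in rad, forces in N, time in s.
With the tool pointing down it reaches from about 275 to 1000 mm from the base axis. Payload 8.4 kg.
Tool frame: the origin (TCP) lies between the finger pads; the fingertips stand 22 mm ahead of it and the grasp point (between the pads) lies 3 mm ahead of it; z points along the fingers, y is the line along which they close (so a half turn about z gives the same grasp; the last joint's range is limited). The gripper opens to 85 mm and grips with 20 to 120 N. Pads are 22 mm wide; open, the fingers measure 114 mm over their backs; the gripper's body (76 mm by 85 mm) begins 54 mm behind the grasp point. The pads swing forward as they close: fully open they stand 13 mm farther back than shut.
Start: joints at [1.111, 0.353, 1.633, -0, 1.155, -0.002], TCP at [276.234, 560.645, 253.281] pointing down, gripper open.
Joint ranges: [-2.63, 2.63], [-0.92, 2.1], [0.06, 2.66], [-1.3, 4.44], [0, 2.69], [-3.02, 3.02]. Speed limits (rad/s): [2.22, 2.22, 2.79, 3.14, 3.14, 3.14].

## Interface

Orientations are given as [roll, pitch, yaw] about the fixed x, y, z axes, in that order (R = Rz(yaw) Ry(pitch) Rx(roll)).
In Python, from rig import r, grab_frame gives the robot as it stands.
- The arm moves only by the shell command python3 -m inch 'ROWS' [FORCE]. ROWS is JSON, a list of rows, each a list of 7 numbers: the turn, a rotation vector about the tool's x, y, z as a fraction of full scale, then the shift along the tool's x, y, z as a fraction of full scale, then the closure, from 0 (fully open) to 1 (shut). In form: [[rx, ry, rz, dx, dy, dz, fingers], ...]. A call has 1 to 8 rows; each row shifts and turns the commanded pose from where the row before left it, along the tool's axes as they then stand; what a row does not reach is not made up. Full scale, the value 1, is 2.5 cm for a shift and pi rad for a turn. A row lasts 1/12 s, in which the tool goes at most 41.7 mm and 7.16 degrees, less where a joint would pass 70% of its speed; a pose out of reach is approached as far as the arm can. A call with a number of a shift or a turn outside -1 to 1 is refused whole. A call with a gripper value outside its range is refused whole. The fingers move at their own pace and stop on an object; FORCE is the grip in N (left out, the last holds). Time passes only in rows, so rows that do not move let the fingers close. It gives the time, the measured TCP pose, the force, the opening and the grip force at its end, in the units of the state.
- r.sense(): the state, without advancing time (a new reading comes with each control period).
- grab_frame(name): name is "scene" or "top"; returns a dict with "pixels" (384x512x3 uint8, red, green, blue), "z_map" (384x512 float32, mm along the optical axis (not along the pixel's ray), 0 where there is no reading), "vertical_fov" (degrees; the focal length in pixels is half the picture's height over the tangent of half this angle, whatever the lens; pixels are square), "cx", "cy" (the principal point, pixels), "dist" ([k1, k2, p1, p2, k3] as OpenCV has them; the pictures are not rectified), "cam_to_world" (4x4, takes a point from camera to world coordinates). Camera axes: x right, y down, z forward; pixel columns grow to the right and rows downward; lengths in mm; the calibration is good to about 2 mm. A picture is of the moment at which its call begins.
- r.sign_off(): hands the job in; it is judged then, once.
The state is a dict: "clock": time; "qpos": joint angles; "qvel": joint speeds; "joint_efforts": joint torques, N m; "eef_pos": TCP position; "tcp_rot": TCP orientation; "contact_force": force on the tool from outside, world axes, zero at the start; "wrist_torque": the same for the moment, N m; "opening": opening from 0.0 (shut) to 1.0 (fully open); "grasp_force": force on a finger pad.
Only numpy, scipy, OpenCV 4.12 (cv2) and the standard library are available. Lean on these libraries where they do the work, as an engineer would, in place of code of your own. Each camera call takes 0.05 s, during which the arm holds its last target. There are 200 camera calls.

## Working session

There is one attempt and no reset: what is moved stays moved. The work goes in short steps, Python scripts to look and compute and a shell command to move; the robot and the scene stay as the last step left them, time stands still between calls to the robot, and variables do not carry over. Pictures are saved under pics/ and viewed, at most 10 in all, crops included, and the job is handed in when it is done.

```bash
ls; mkdir -p pics
python3 - <<'E'
from rig import r, grab_frame
import cv2,pickle,numpy as np
d={}
for n in("scene","top"):
    f=grab_frame(n);d[n]=f
    cv2.imwrite(f"pics/{n}0.png",f["pixels"][:,:,::-1])
    print(n,f["vertical_fov"],f["cx"],f["cy"],f["dist"],np.round(f["cam_to_world"],3).tolist())
pickle.dump(d,open("f0.pkl","wb"))
print(r.sense())
E
```

```text
pics
scene 44.229465266593735 259.51314705950404 186.06215993582356 [-0.15651184  0.          0.          0.          0.        ] [[0.518, 0.686, -0.511, 1288.904], [0.855, -0.419, 0.305, -430.146], [-0.005, -0.595, -0.804, 1162.14], [0.0, 0.0, 0.0, 1.0]]
top 49.01479351339642 251.8958809010529 192.51255041950415 [-0.00353532  0.          0.          0.          0.        ] [[-0.013, -0.995, 0.096, 488.943], [-1.0, 0.013, 0.0, 0.208], [-0.002, -0.096, -0.995, 1175.822], [0.0, 0.0, 0.0, 1.0]]
{'clock': 0.1, 'qpos': array([ 1.11058842e+00,  3.53585870e-01,  1.63407608e+00, -1.52240662e-05,
        1.15518646e+00, -2.39286794e-03]), 'qvel': array([-0.00058114, -0.0015594 , -0.0019218 ,  0.00240143,  0.0010919 ,
       -0.00071321]), 'joint_efforts': array([-5.42073633e-05, -6.06361270e+01, -3.42818606e+01,  6.13006137e-05,
        4.08970169e-03,  2.02292216e-05]), 'eef_pos': array([276.06322405, 560.27453797, 252.62539089]), 'tcp_rot': array([-3.14033687e+00,  1.09154233e-05,  2.68378378e+00]), 'contact_force': array([-0.10639772, -0.05171716, -0.01898495]), 'wrist_torque': array([0.01100925, 0.02127267, 0.09801375]), 'grasp_force': 0.0, 'opening': 0.9962177286818533}
```

View pics/scene0.png

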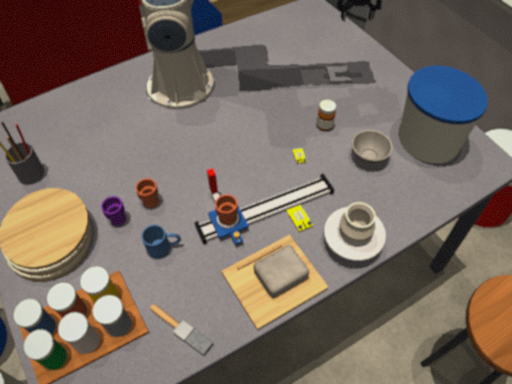

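View pics/top0.png

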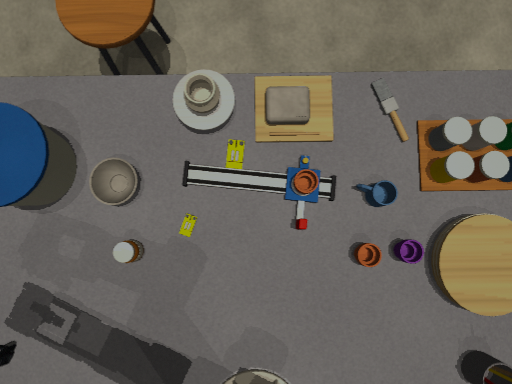

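The scene view shows the loose tumbler at (148,193) and the twin on the carriage at (227,209). The red grip is at (212,180), the large yellow block at (299,217), and a small decoy block at (299,156). In the top view these are the loose tumbler (368,254), purple look-alike (408,250), twin (305,182), grip (301,224) and notch block (235,153). I'll leave the purple one and the small block alone.

```bash
cat > h.py <<'E'
import numpy as np,cv2
def K(f):
    F=f["pixels"].shape[0]/2/np.tan(np.radians(f["vertical_fov"])/2)
    return np.array([[F,0,f["cx"]],[0,F,f["cy"]],[0,0,1.]])
def rays(f,uv):
    p=cv2.undistortPoints(np.float64(uv).reshape(-1,1,2),K(f),np.float64(f["dist"]))[:,0]
    T=np.array(f["cam_to_world"]); return T[:3,3],np.c_[p,np.ones(len(p))]@T[:3,:3].T
def plane(f,uv,z):
    o,d=rays(f,uv); return o+d*((z-o[2])/d[:,2])[:,None]
def depth(f,uv):
    o,d=rays(f,uv); uv=np.int32(np.round(uv)); return o+d*f["z_map"][uv[:,1],uv[:,0]][:,None]
def tri(f,a,g,b):
    o,d=rays(f,[a]);p,e=rays(g,[b]);d=d[0];e=e[0]
    s=np.linalg.lstsq(np.c_[d,-e],p-o,rcond=None)[0]
    A=o+s[0]*d;B=p+s[1]*e; return (A+B)/2,np.linalg.norm(A-B)
def mask(f,lo,hi,box):
    h=cv2.cvtColor(f["pixels"],cv2.COLOR_RGB2HSV); m=np.zeros(h.shape[:2],np.uint8)
    x0,y0,x1,y1=box; m[y0:y1,x0:x1]=cv2.inRange(h,lo,hi)[y0:y1,x0:x1]; return m
def px(m): v,u=np.nonzero(m); return np.c_[u,v].astype(float)
E
python3 - <<'E'
import pickle;from h import *
d=pickle.load(open("f0.pkl","rb"));s,t=d["scene"],d["top"]
TC=((5,90,50),(14,255,255)); RD=((0,180,90),(4,255,255)); YE=((25,120,120),(34,255,255))
items={"loose":(TC,(350,235,386,275),(132,172,165,212)),"twin":(TC,(285,165,325,200),(212,190,245,225)),
"grip":(RD,(285,205,320,240),(200,160,225,200)),"notch":(YE,(222,135,250,172),(283,200,318,235)),
"plunger":(((15,90,60),(28,255,255)),(295,150,315,172),(228,228,248,248))}
for n,(c,bt,bs) in items.items():
    for nm,f,b in(("top",t,bt),("scene",s,bs)):
        p=px(mask(f,*c,b)); 
        if len(p)==0: print(n,nm,"none");continue
        P=depth(f,p);ok=f["z_map"][np.int32(p[:,1]),np.int32(p[:,0])]>0;P=P[ok]
        z=np.percentile(P[:,2],97);Q=P[P[:,2]>z-6]
        ex=np.r_[Q.min(0),Q.max(0)]
        c_,rad=cv2.minEnclosingCircle(np.float32(Q[:,:2]))
        print(n,nm,len(p),"uv",p.mean(0).round(1),"ztop",z.round(1),"topmean",Q.mean(0).round(1),"circ",np.round(c_,1),round(rad,1),"rect",[np.round(x,2) for x in cv2.minAreaRect(np.float32(Q[:,:2]))])
# rail direction: rail top edges through white strip in top view
m=mask(t,(0,0,170),(180,60,255),(185,160,340,200));p=px(m);P=plane(t,p,16)
(vx,vy,x0,y0)=cv2.fitLine(np.float32(P[:,:2]),cv2.DIST_HUBER,0,.01,.01).ravel();print("rail",len(p),vx,vy,x0,y0,"turn",np.arctan2(-vx,vy))
for n,f,b in(("t",t,(180,130,345,240)),("s",s,(190,150,345,250))):
    x0,y0,x1,y1=b;cv2.imwrite(f"pics/c{n}.png",cv2.resize(f["pixels"][y0:y1,x0:x1,::-1],None,fx=4.5,fy=4.5,interpolation=cv2.INTER_CUBIC))
E
```

```text
loose top 454 uv [368.2 254.6] ztop 79.9 topmean [ 428.7 -298.9   77.9] circ [ 429.1 -299.5] 30.8 rect [array([ 429.81, -299.05]), array([59.44, 58.96]), np.float64(89.02)]
loose scene 517 uv [147.2 191.9] ztop 80.6 topmean [ 430.3 -301.6   78.2] circ [ 430.4 -300.1] 31.7 rect [array([ 428.72, -300.24]), array([60.02, 59.42]), np.float64(89.6)]
twin top 464 uv [305.4 181.2] ztop 110.1 topmean [ 619.3 -136.9  108.1] circ [ 620.3 -136.5] 30.7 rect [array([ 620.79, -136.8 ]), array([59.08, 59.61]), np.float64(88.93)]
twin scene 542 uv [226.3 208. ] ztop 109.9 topmean [ 622.2 -139.9  107.6] circ [ 621.5 -138.8] 31.6 rect [array([ 622.  , -138.22]), array([59.76, 60.23]), np.float64(60.76)]
grip top 77 uv [302.5 223.5] ztop 122.8 topmean [ 511.4 -124.3  120.2] circ [ 511.  -124.8] 14.2 rect [array([ 511.02, -124.83]), array([18.09, 22.52]), np.float64(89.44)]
grip scene 46 uv [210.7 172.9] ztop 123.1 topmean [ 513.7 -127.   120.1] circ [ 513.8 -125.6] 12.7 rect [array([ 513.68, -126.23]), array([16.9 , 25.03]), np.float64(64.12)]
notch top 364 uv [234.6 154.5] ztop 14.5 topmean [719.2  48
[... 802 characters left out ...]
^
  File "h.py", line 6, in rays
    p=cv2.undistortPoints(np.float64(uv).reshape(-1,1,2),K(f),np.float64(f["dist"]))[:,0]
      ~~~~~~~~~~~~~~~~~~~^^^^^^^^^^^^^^^^^^^^^^^^^^^^^^^^^^^^^^^^^^^^^^^^^^^^^^^^^^^
cv2.error: OpenCV(4.12.0) /io/opencv/modules/calib3d/src/undistort.dispatch.cpp:347: error: (-215:Assertion failed) CV_IS_MAT(_src) && CV_IS_MAT(_dst) && (_src->rows == 1 || _src->cols == 1) && (_dst->rows == 1 || _dst->cols == 1) && _src->cols + _src->rows - 1 == _dst->rows + _dst->cols - 1 && (CV_MAT_TYPE(_src->type) == CV_32FC2 || CV_MAT_TYPE(_src->type) == CV_64FC2) && (CV_MAT_TYPE(_dst->type) == CV_32FC2 || CV_MAT_TYPE(_dst->type) == CV_64FC2) in function 'cvUndistortPointsInternal'
```

Run:
```python
import pickle;from h import *
d=pickle.load(open("f0.pkl","rb"));s,t=d["scene"],d["top"]
m=mask(t,(0,0,125),(180,70,255),(190,163,285,192));p=px(m);P=plane(t,p,16)
(vx,vy,x0,y0)=cv2.fitLine(np.float32(P[:,:2]),cv2.DIST_HUBER,0,.01,.01).ravel();print("rail",len(p),vx,vy,x0,y0)
ims=[]
for f,b in((t,(215,130,255,180)),(s,(280,195,320,245)),):
    x0,y0,x1,y1=b;ims.append(cv2.resize(f["pixels"][y0:y1,x0:x1,::-1],None,fx=10,fy=10,interpolation=cv2.INTER_CUBIC))
cv2.imwrite("pics/cn.png",np.hstack(ims))
```

```text
rail 1089 0.11474275 0.99339527 641.1026 41.729683
```

View pics/cn.png

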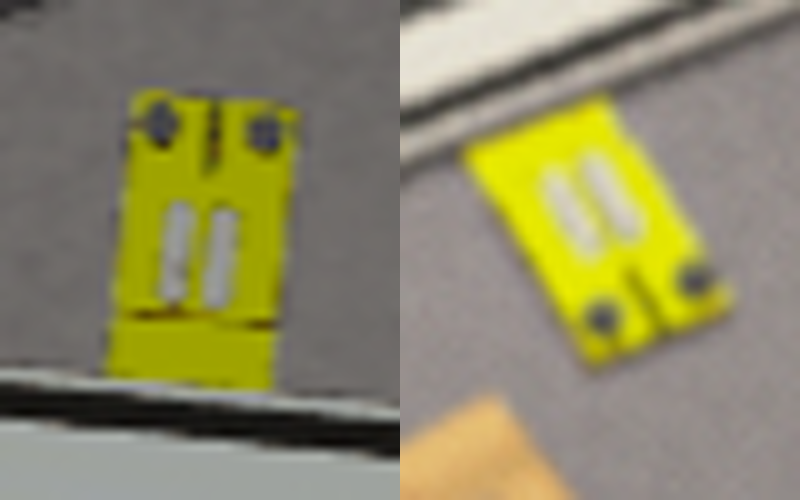

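The black notch line sits at the block's middle, at about (712,47) in world coordinates. The carriage therefore travels about 194 mm, with rail yaw about -0.115. The loose tumbler is at (429.5,-300) and the twin at (621,-137.7). First I turn the tool so it closes along world x, away from the purple cup.

```bash
python3 -m inch '[[0,0,0.0394,0,0,0,0],[0,0,0.0394,0,0,0,0],[0,0,0.0394,0,0,0,0],[0,0,0.0394,0,0,0,0],[0,0,0.0394,0,0,0,0],[0,0,0.0394,0,0,0,0],[0,0,0.0394,0,0,0,0],[0,0,0.0394,0,0,0,0]]' 30; python3 -m inch '[[0,0,0.0390,0,0,0,0],[0,0,0,0,0,0,0]]'
```

```text
clock: 0.77
eef_pos: [276.1, 560.4, 252.8]
tcp_rot: [-3.141, 0.001, 1.687]
contact_force: [-0.4, -0.2, 0.0]
opening: 0.999
grasp_force: 0.0
clock: 0.93
eef_pos: [276.1, 560.4, 252.9]
tcp_rot: [-3.141, 0.001, 1.565]
contact_force: [0.6, -0.9, -0.7]
opening: 0.996
grasp_force: 0.0
```

```bash
for i in 1 2; do :; done; python3 -m inch '[[0,0,0,-1,0.18,0,0],[0,0,0,-1,0.18,0,0],[0,0,0,-1,0.18,0,0],[0,0,0,-1,0.18,0,0],[0,0,0,-1,0.18,0,0],[0,0,0,-1,0.18,0,0],[0,0,0,-1,0.18,0,0],[0,0,0,-1,0.18,0,0]]'; python3 -m inch '[[0,0,0,-1,0.18,0,0],[0,0,0,-1,0.18,0,0],[0,0,0,-1,0.18,0,0],[0,0,0,-1,0.18,0,0],[0,0,0,-1,0.18,0,0],[0,0,0,-1,0.18,0,0],[0,0,0,-1,0.18,0,0],[0,0,0,-1,0.18,0,0]]'; python3 -m inch '[[0,0,0,-1,0.18,0,0],[0,0,0,-1,0.18,0,0],[0,0,0,-1,0.18,0,0],[0,0,0,-1,0.18,0,0],[0,0,0,-1,0.18,0,0],[0,0,0,-1,0.18,0,0],[0,0,0,-1,0.18,0,0],[0,0,0,-1,0.18,0,0]]'; python3 -m inch '[[0,0,0,-1,0.18,0,0],[0,0,0,-1,0.18,0,0],[0,0,0,-1,0.18,0,0],[0,0,0,-1,0.18,0,0],[0,0,0,-1,0.18,0,0],[0,0,0,-1,0.18,0,0],[0,0,0,-1,0.18,0,0],[0,0,0,0,0,0,0]]'
```

```text
clock: 1.6
eef_pos: [312.2, 359.3, 253.1]
tcp_rot: [-3.141, 0.0, 1.576]
contact_force: [0.8, -0.3, -1.1]
opening: 0.998
grasp_force: 0.0
clock: 2.27
eef_pos: [348.2, 159.5, 253.3]
tcp_rot: [3.141, -0.0, 1.576]
contact_force: [0.7, 0.1, 0.6]
opening: 1.0
grasp_force: 0.0
clock: 2.93
eef_pos: [384.3, -40.6, 253.3]
tcp_rot: [3.141, 0.0, 1.576]
contact_force: [0.8, -0.5, 1.2]
opening: 1.001
grasp_force: 0.0
clock: 3.6
eef_pos: [416.8, -217.8, 253.4]
tcp_rot: [3.141, 0.002, 1.574]
contact_force: [0.5, -0.2, -0.6]
opening: 1.002
grasp_force: 0.0
```

```bash
python3 -m inch '[[0,0,0,-1,0.15,0,0],[0,0,0,-1,0.15,0,0],[0,0,0,-1,0.15,0,0],[0,0,0,-0.29,0.05,0,0],[0,0,0,0,0,0.9,0],[0,0,0,0,0,0.9,0],[0,0,0,0,0,0.9,0],[0,0,0,0,0,0,0]]'
python3 - <<'E'
from h import *;from rig import r,grab_frame
print(r.sense()["eef_pos"])
f=grab_frame("scene");cv2.imwrite("pics/s1.png",cv2.resize(f["pixels"][100:250,80:240,::-1],None,fx=4,fy=4))
p=px(mask(f,(5,90,50),(14,255,255),(132,172,165,212)));P=depth(f,p);print(len(p),P[P[:,2]>72].mean(0))
E
```

```text
clock: 4.27
eef_pos: [426.1, -294.2, 182.0]
tcp_rot: [-3.136, -0.004, 1.574]
contact_force: [-1.2, 0.6, -0.4]
opening: 0.999
grasp_force: 0.0
[ 426.12549411 -294.2296557   182.0335391 ]
499 [ 447.44445557 -303.83288917   96.45198079]
```

View pics/s1.png

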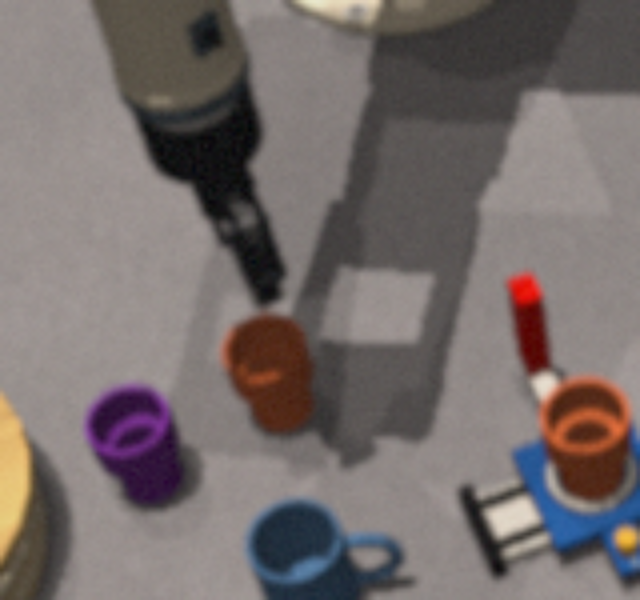

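The gripper is centred above the loose tumbler (rim near (270,340) in the crop), its fingers lined up along world x, clear of the purple cup. I correct by a few mm and go down.

```bash
python3 -m inch '[[0,0,0,-0.23,0.14,0,0],[0,0,0,0,0,0,0]]';  python3 -m inch '[[0,0,0,0,0,0.8,0],[0,0,0,0,0,0.8,0],[0,0,0,0,0,0.8,0],[0,0,0,0,0,0.8,0],[0,0,0,0,0,0.8,0],[0,0,0,0,0,0.8,0],[0,0,0,0,0,0,0],[0,0,0,0,0,0,0]]'
```

```text
clock: 4.48
eef_pos: [433.5, -303.3, 187.4]
tcp_rot: [3.139, 0.002, 1.572]
contact_force: [-0.2, -0.8, 0.4]
opening: 0.998
grasp_force: 0.0
clock: 5.15
eef_pos: [432.3, -302.5, 66.3]
tcp_rot: [-3.141, -0.0, 1.571]
contact_force: [-0.2, 0.8, -0.1]
opening: 0.997
grasp_force: 0.0
```

```bash
python3 -m inch '[[0,0,0,0.09,-0.1,0.24,0],[0,0,0,0,0,0,0],[0,0,0,0,0,0,0]]';  python3 -m inch '[[0,0,0,0,0,0,0.15],[0,0,0,0,0,0,0.3],[0,0,0,0,0,0,0.5],[0,0,0,0,0,0,0.5],[0,0,0,0,0,0,0.5],[0,0,0,0,0,0,0.5],[0,0,0,0,0,0,0.5],[0,0,0,0,0,0,0.5]]' 30
```

```text
clock: 5.4
eef_pos: [429.7, -300.2, 60.7]
tcp_rot: [3.141, 0.001, 1.571]
contact_force: [0.1, -0.1, -0.1]
opening: 1.001
grasp_force: 0.0
clock: 6.07
eef_pos: [429.8, -300.3, 60.6]
tcp_rot: [3.141, 0.001, 1.571]
contact_force: [-2.1, 1.2, 8.2]
opening: 0.732
grasp_force: 31.1
```

```bash
python3 -m inch '[[0,0,0,0,0,-0.4,0.5],[0,0,0,0,0,-0.9,0.5],[0,0,0,0,0,-1,0.5],[0,0,0,0,0,-1,0.5],[0,0,0,0,0,-1,0.5],[0,0,0,0,0,-1,0.5],[0,0,0,0,0,-0.9,0.5],[0,0,0,0,0,0,0.5]]';  python3 -m inch '[[0,0,0,0.4,0.48,0,0.5],[0,0,0,0.8,0.96,0,0.5],[0,0,0,0.8,0.96,0,0.5],[0,0,0,0.8,0.96,0,0.5],[0,0,0,0.8,0.96,0,0.5],[0,0,0,0.8,0.96,0,0.5],[0,0,0,0.8,0.96,0,0.5],[0,0,0,0.8,0.96,0,0.5]]';python3 -m inch '[[0,0,0,0.5,0.45,0,0.5],[0,0,0,0,0,0,0.5],[0,0,0,0,0,0,0.5],[0,0,0,0,0,0,0.5]]'
python3 - <<'E'
from h import *;from rig import r,grab_frame
for n in("scene","top"):
    f=grab_frame(n)
    for z0,z1 in((102,114),(190,242)):
      p=px(mask(f,(5,90,40),(14,255,255),(200,130,330,230) if n=="scene" else (270,150,340,215)));P=depth(f,p);Q=P[(P[:,2]>z0)&(P[:,2]<z1)]
      if len(Q)>5:
        if z0>150: zt=np.percentile(Q[:,2],97);Q=Q[Q[:,2]>zt-6]
        print(n,z0,len(Q),Q.mean(0).round(1),Q[:,2].max().round(1),np.round(cv2.minEnclosingCircle(np.float32(Q[:,:2]))[0],1),Q.min(0),Q.max(0))
    cv2.imwrite(f"pics/{n}2.png",cv2.resize(f["pixels"][80:260,130:350,::-1],None,fx=3.5,fy=3.3))
E
```

```text
clock: 6.73
eef_pos: [431.3, -301.4, 219.8]
tcp_rot: [3.136, 0.004, 1.571]
contact_force: [1.0, -0.1, -0.9]
opening: 0.725
grasp_force: 33.8
clock: 7.4
eef_pos: [609.8, -148.7, 214.0]
tcp_rot: [-3.14, -0.0, 1.571]
contact_force: [-0.2, -0.2, -1.6]
opening: 0.724
grasp_force: 33.7
clock: 7.73
eef_pos: [619.4, -137.9, 214.1]
tcp_rot: [-3.14, 0.0, 1.571]
contact_force: [-0.4, -0.1, -1.4]
opening: 0.723
grasp_force: 33.8
scene 102 87 [ 630.7 -144.6  107.2] 113.7 [ 587.8 -139.3] [ 522.44451145 -168.83544178  102.08357428] [ 653.16926364 -108.80924212  113.69647637]
scene 190 69 [ 619.3 -158.1  230.4] 236.5 [ 621.4 -149.3] [ 589.05320093 -169.71605032  227.06035822] [ 653.80847097 -141.00696423  236.5277055 ]Traceback (most recent call last):
  File "<stdin>", line 5, in <module>
  File "h.py", line 11, in depth
    o,d=rays(f,uv); uv=np.int32(np.round(uv)); return o+d*f["z_map"][uv[:,1],uv[:,0]][:,None]
        ~~~~^^^^^^
  File "h.py", line 6, in rays
    p=cv2.undistortPoints(np.float64(uv).reshape(-1,1,2),K(f),np.float64(f["dist"]))[:,0]
      ~~~~~~~~~~~~~~~~~~~^^^^^^^^^^^^^^^^^^^^^^^^^^^^^^^^^^^^^^^^^^^^^^^^^^^^^^^^^^^
cv2.error: OpenCV(4.12.0) /io/opencv/modules/calib3d/src/undistort.dispatch.cpp:347: error: (-215:Assertion failed) CV_IS_MAT(_src) && CV_IS_MAT(_dst) && (_src->rows == 1 || _src->cols == 1) && (_dst->rows == 1 || _dst->cols == 1) && _src->cols + _src->rows - 1 == _dst->rows + _dst->cols - 1 && (CV_MAT_TYPE(_src->type) == CV_32FC2 || CV_MAT_TYPE(_src->type) == CV_64FC2) && (CV_MAT_TYPE(_dst->type) == CV_32FC2 || CV_MAT_TYPE(_dst->type) == CV_64FC2) in function 'cvUndistortPointsInternal'
```

View pics/scene2.png

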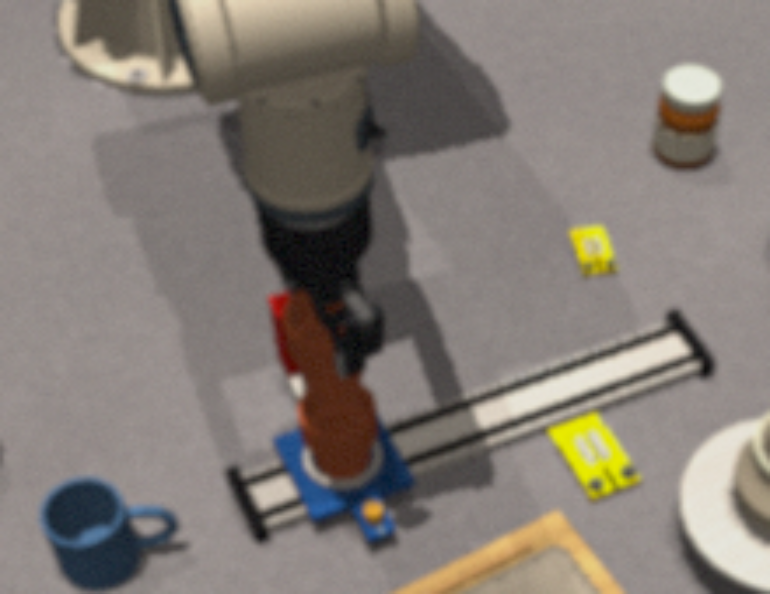

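The tumbler hangs upright over the twin on the carriage (held collar around (310,340), twin around (340,430) in the crop). I measure the offset between the held foot and the twin's collar in the same view.

Run:
```python
from h import *;from rig import r,grab_frame
from scipy.optimize import least_squares
f=grab_frame("scene");p=px(mask(f,(4,80,25),(15,255,255),(200,130,260,230)));P=depth(f,p)
P=P[(P[:,0]>570)&(P[:,0]<670)&(abs(P[:,1]+138)<45)]
o=f["cam_to_world"][:2,3]-np.array([621,-138]);o/=np.linalg.norm(o)
for n,z0,z1,R in(("foot",157,188,23.5),("heldcollar",200,226,31),("twin",78,106,31)):
    Q=P[(P[:,2]>z0)&(P[:,2]<z1)];Q=Q[(Q[:,:2]-[621,-138])@o>5]
    s=least_squares(lambda c:np.hypot(*(Q[:,:2]-c).T)-R,[621,-138],loss="soft_l1")
    print(n,len(Q),s.x.round(1),np.std(s.fun).round(2),Q[:,2].min().round(1))
print("lowest", np.histogram(P[:,2],np.arange(100,240,6)))
print(r.sense()["eef_pos"],r.sense()["tcp_rot"])
```

```text
foot 82 [ 619.4 -139. ] 1.29 157.1
heldcollar 87 [ 620.8 -138.4] 3.09 200.1
twin 118 [ 620.7 -138.5] 1.35 78.9
lowest (array([45, 59,  4,  0,  0,  0,  0,  0,  1, 20, 21, 16, 23, 24, 10, 13, 40,
       33, 35, 32, 31, 52, 22]), array([100, 106, 112, 118, 124, 130, 136, 142, 148, 154, 160, 166, 172,
       178, 184, 190, 196, 202, 208, 214, 220, 226, 232, 238]))
[ 619.73657064 -138.45044823  214.75722346] [-3.14107425e+00  9.70840215e-05  1.56987122e+00]
```

```bash
python3 -m inch '[[0,0,0,0,0.05,0.4,0.5],[0,0,0,0,0,0.6,0.5],[0,0,0,0,0,0.4,0.5],[0,0,0,0,0,0.1,0.5],[0,0,0,0,0,0,0.5],[0,0,0,0,0,0,0.5]]';  python3 -m inch '[[0,0,0,0,0,0.12,0.5],[0,0,0,0,0,0.12,0.5],[0,0,0,0,0,0.12,0.5],[0,0,0,0,0,0.12,0.5],[0,0,0,0,0,0,0.5],[0,0,0,0,0,0,0.5]]'
```

```text
clock: 8.38
eef_pos: [621.9, -137.6, 177.3]
tcp_rot: [-3.141, -0.0, 1.571]
contact_force: [0.8, 0.3, -1.4]
opening: 0.726
grasp_force: 33.8
clock: 8.88
eef_pos: [621.8, -137.5, 165.0]
tcp_rot: [-3.141, -0.0, 1.571]
contact_force: [-0.7, -0.0, -1.6]
opening: 0.73
grasp_force: 33.8
```

```bash
python3 -m inch '[[0,0,0,-0.01,-0.02,0.14,0.5],[0,0,0,0,0,0.14,0.5],[0,0,0,0,0,0.14,0.5],[0,0,0,0,0,0.14,0.5],[0,0,0,0,0,0.14,0.5],[0,0,0,0,0,0.14,0.5],[0,0,0,0,0,0,0.5],[0,0,0,0,0,0,0.5]]';  python3 -m inch '[[0,0,0,0,0,0.08,0.5],[0,0,0,0,0,0.08,0.5],[0,0,0,0,0,0,0.5],[0,0,0,0,0,0,0.5]]'
```

```text
clock: 9.55
eef_pos: [621.3, -137.8, 144.0]
tcp_rot: [-3.141, -0.0, 1.571]
contact_force: [-0.1, 0.3, -2.3]
opening: 0.725
grasp_force: 33.8
clock: 9.88
eef_pos: [621.3, -137.8, 140.2]
tcp_rot: [-3.141, -0.0, 1.571]
contact_force: [-0.3, -0.3, -2.4]
opening: 0.724
grasp_force: 33.8
```

```bash
python3 -m inch '[[0,0,0,0,0,0.08,0.5],[0,0,0,0,0,0.06,0.5],[0,0,0,0,0,0,0.5],[0,0,0,0,0,0,0.5]]';  python3 -m inch '[[0,0,0,0,0,0.04,0.5],[0,0,0,0,0,0,0.5],[0,0,0,0,0,0,0.5]]';  python3 -m inch '[[0,0,0,0,0,0.04,0.5],[0,0,0,0,0,0,0.5],[0,0,0,0,0,0,0.5]]'
```

```text
clock: 10.22
eef_pos: [621.3, -137.7, 136.6]
tcp_rot: [-3.141, -0.0, 1.571]
contact_force: [-0.1, -0.2, -1.6]
opening: 0.728
grasp_force: 33.8
clock: 10.47
eef_pos: [621.4, -137.8, 135.8]
tcp_rot: [-3.142, -0.0, 1.571]
contact_force: [-0.2, 0.0, -2.2]
opening: 0.727
grasp_force: 33.8
clock: 10.72
eef_pos: [621.5, -137.8, 134.8]
tcp_rot: [3.141, 0.0, 1.571]
contact_force: [0.2, -0.3, -1.8]
opening: 0.729
grasp_force: 33.8
```

```bash
python3 -m inch '[[0,0,0,0,0,0.03,0.5],[0,0,0,0,0,0,0.5],[0,0,0,0,0,0,0.5]]';  python3 -m inch '[[0,0,0,0,0,0.03,0.5],[0,0,0,0,0,0,0.5],[0,0,0,0,0,0,0.5]]'
```

```text
clock: 10.97
eef_pos: [621.7, -137.8, 134.7]
tcp_rot: [3.141, 0.0, 1.571]
contact_force: [-0.9, -0.1, 6.1]
opening: 0.728
grasp_force: 34.3
clock: 11.22
eef_pos: [621.7, -137.9, 134.6]
tcp_rot: [3.141, 0.0, 1.571]
contact_force: [-3.1, 0.7, 12.1]
opening: 0.726
grasp_force: 34.9
```

It seats at the expected height: TCP 134.7 with upward force. I ease off slightly and let go.

```bash
python3 -m inch '[[0,0,0,0,0,-0.03,0.5],[0,0,0,0,0,0,0.5],[0,0,0,0,0,0,0.25],[0,0,0,0,0,0,0.2],[0,0,0,0,0,0,0.1],[0,0,0,0,0,0,0],[0,0,0,0,0,0,0],[0,0,0,0,0,0,0]]';  python3 -m inch '[[0,0,0,0,0,-0.2,0],[0,0,0,0,0,-0.4,0],[0,0,0,0,0,-0.8,0],[0,0,0,0,0,-0.9,0],[0,0,0,0,0,-0.9,0],[0,0,0,0,0,-0.9,0],[0,0,0,0,0,0,0],[0,0,0,0,0,0,0]]'
```

```text
clock: 11.88
eef_pos: [621.4, -137.8, 133.9]
tcp_rot: [-3.141, -0.0, 1.571]
contact_force: [0.0, 0.2, -0.3]
opening: 1.001
grasp_force: 0.0
clock: 12.55
eef_pos: [622.4, -138.0, 239.0]
tcp_rot: [3.138, 0.001, 1.571]
contact_force: [-0.6, 0.4, -0.4]
opening: 0.998
grasp_force: 0.0
```

```bash
python3 -m inch '[[0,0,0,0.1,-0.8,0,0],[0,0,0,0.1,-0.9,0,0],[0,0,0,0.1,-0.9,0,0],[0,0,0,0.1,-0.9,0,0],[0,0,0,0.11,-0.86,0,0],[0,0,0.0384,0,0,0,0],[0,0,0.0384,0,0,0,0],[0,0,0.0384,0,0,0,0]]';  python3 -m inch '[[0,0,0.0384,0,0,0,0],[0,0,0.0384,0,0,0,0],[0,0,0.0384,0,0,0,0],[0,0,0.0384,0,0,0,0],[0,0,0.0384,0,0,0,0],[0,0,0.0384,0,0,0,0],[0,0,0.0384,0,0,0,0],[0,0,0.0384,0,0,0,0]]'; python3 -m inch '[[0,0,0.0384,0,0,0,0],[0,0,0.0384,0,0,0,0],[0,0,0.0384,0,0,0,0],[0,0,0,0,0,0,0],[0,0,0,0,0,0,0]]'
python3 - <<'E'
from h import *;from rig import r,grab_frame
for n,b in(("scene",(190,130,260,230)),("top",(270,140,340,245))):
    f=grab_frame(n)
    cv2.imwrite(f"pics/{n}3.png",cv2.resize(f["pixels"][80:260,130:350,::-1],None,fx=3.5,fy=3.3))
    p=px(mask(f,(5,90,40),(14,255,255),b))
    if len(p):
        P=depth(f,p);P=P[P[:,2]<170];z=np.percentile(P[:,2],97)
        for a,c in((z-6,z+6),(100,112)):
            Q=P[(P[:,2]>a)&(P[:,2]<c)]
            if len(Q)>3:print(n,"stack",len(Q),z.round(1),Q.mean(0).round(1),np.round(cv2.minEnclosingCircle(np.float32(Q[:,:2])[:])[0],1))
    p=px(mask(f,(0,150,70),(4,255,255),b))
    if len(p):
        P=depth(f,p);z=np.percentile(P[:,2],95);Q=P[(P[:,2]>z-6)&(P[:,2]<140)];print(n,"grip",len(Q),z.round(1),Q.mean(0).round(1))
print(r.sense()["qpos"].round(2),r.sense()["eef_pos"])
E
```

```text
clock: 13.22
eef_pos: [511.5, -124.9, 236.0]
tcp_rot: [-3.141, 0.0, 1.203]
contact_force: [1.1, 0.6, 1.2]
opening: 0.999
grasp_force: 0.0
clock: 13.88
eef_pos: [511.8, -124.9, 235.8]
tcp_rot: [-3.141, 0.001, 0.238]
contact_force: [-1.4, 0.2, 0.1]
opening: 0.997
grasp_force: 0.0
clock: 14.3
eef_pos: [512.0, -125.0, 236.0]
tcp_rot: [-3.141, 0.001, -0.114]
contact_force: [0.1, -0.6, 0.2]
opening: 1.003
grasp_force: 0.0
scene stack 134 153.0 [ 624.4 -140.1  151. ] [ 622.4 -139.2]
scene stack 90 153.0 [ 631.8 -144.1  105.7] [ 628.4 -143.4]
scene grip 36 121.6 [ 514.1 -128.   119.9]
top stack 84 154.1 [ 633.1 -137.   151.5] [ 621.3 -137.3]
top stack 21 154.1 [ 624.6 -122.6  106.9] [ 619.5 -130.7]
[-0.24  0.22  1.86 -0.    1.06  1.44] [ 512.1740961  -124.99083586  236.24070519]
```

View pics/scene3.png

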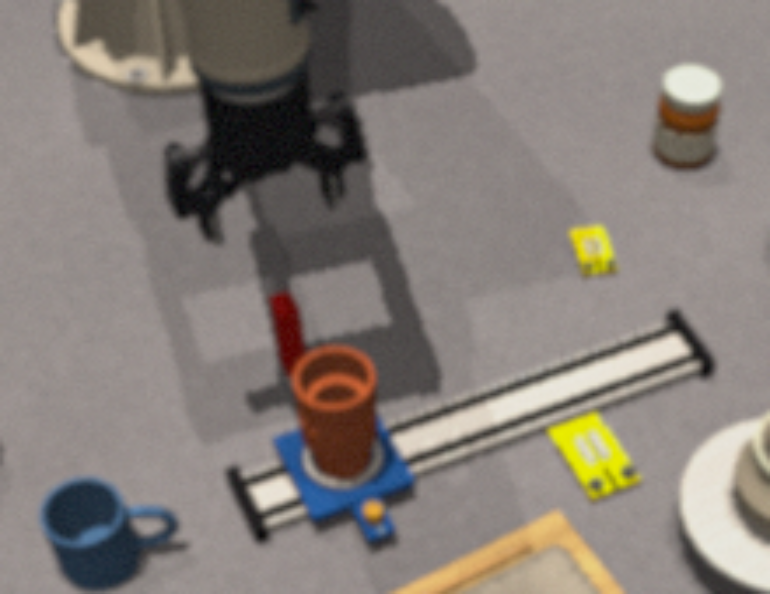

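The stack is nested and straight (rim at (337,370) in the crop, about 152 mm high, centred), and the carriage has not moved. The fingers straddle the red grip at (285,310). Next I go down and pinch the grip.

```bash
python3 -m inch '[[0,0,0,0.02,0,0.6,0],[0,0,0,0,0,0.9,0],[0,0,0,0,0,0.9,0],[0,0,0,0,0,0.9,0],[0,0,0,0,0,0.9,0],[0,0,0,0,0,0.9,0],[0,0,0,0,0,0.3,0],[0,0,0,0,0,0,0]]'; python3 -m inch '[[0,0,0,0,0,0,0.3],[0,0,0,0,0,0,0.6],[0,0,0,0,0,0,0.7],[0,0,0,0,0,0,0.75],[0,0,0,0,0,0,0.8],[0,0,0,0,0,0,0.85],[0,0,0,0,0,0,0.9],[0,0,0,0,0,0,0.9]]' 50; python3 -m inch '[[0,0,0,0,0,0,0.9],[0,0,0,0,0,0,0.9],[0,0,0,0,0,0,0.9]]'
```

```text
clock: 15.07
eef_pos: [511.5, -124.8, 99.8]
tcp_rot: [-3.141, 0.004, -0.116]
contact_force: [0.1, 1.1, -0.6]
opening: 0.999
grasp_force: 0.0
clock: 15.73
eef_pos: [513.3, -125.2, 102.4]
tcp_rot: [3.141, -0.001, -0.117]
contact_force: [-1.1, -0.9, 5.9]
opening: 0.232
grasp_force: 49.9
clock: 15.98
eef_pos: [513.3, -125.2, 102.4]
tcp_rot: [3.141, -0.001, -0.117]
contact_force: [-1.6, -0.3, 6.1]
opening: 0.231
grasp_force: 49.9
```

```bash
python3 -m inch '[[0,0,0,0,-0.05,0,0.9],[0,0,0,0,-0.1,0,0.9],[0,0,0,0,-0.15,0,0.9],[0,0,0,0,-0.2,0,0.9],[0,0,0,0,-0.25,0,0.9],[0,0,0,0,-0.3,0,0.9],[0,0,0,0,-0.3,0,0.9],[0,0,0,0,-0.3,0,0.9]]'; python3 -m inch '[[0,0,0,0,-0.3,0,0.9],[0,0,0,0,-0.3,0,0.9],[0,0,0,0,-0.3,0,0.9],[0,0,0,0,-0.3,0,0.9],[0,0,0,0,-0.25,0,0.9],[0,0,0,0,-0.2,0,0.9],[0,0,0,0,-0.1,0,0.9],[0,0,0,0,0,0,0.9]]'
```

```text
clock: 16.65
eef_pos: [518.0, -84.1, 102.4]
tcp_rot: [3.141, -0.001, -0.117]
contact_force: [-3.1, -1.3, 6.7]
opening: 0.228
grasp_force: 50.1
clock: 17.32
eef_pos: [523.0, -40.1, 102.4]
tcp_rot: [-3.141, -0.0, -0.117]
contact_force: [-3.4, 1.7, 8.8]
opening: 0.226
grasp_force: 50.2
```

```bash
python3 -m inch '[[0,0,0,0,-0.1,0,0.9],[0,0,0,0,-0.2,0,0.9],[0,0,0,0,-0.3,0,0.9],[0,0,0,0,-0.3,0,0.9],[0,0,0,0,-0.3,0,0.9],[0,0,0,0,-0.3,0,0.9],[0,0,0,0,-0.3,0,0.9],[0,0,0,0,-0.3,0,0.9]]'; python3 -m inch '[[0,0,0,0,-0.3,0,0.9],[0,0,0,0,-0.3,0,0.9],[0,0,0,0,-0.25,0,0.9],[0,0,0,0,-0.2,0,0.9],[0,0,0,0,-0.15,0,0.9],[0,0,0,0,-0.1,0,0.9],[0,0,0,0,0,0,0.9],[0,0,0,0,0,0,0.9]]'
```

```text
clock: 17.98
eef_pos: [528.9, 11.6, 102.4]
tcp_rot: [3.141, 0.0, -0.117]
contact_force: [-5.2, -1.2, 8.9]
opening: 0.225
grasp_force: 50.3
clock: 18.65
eef_pos: [532.6, 44.1, 102.4]
tcp_rot: [-3.141, 0.0, -0.117]
contact_force: [-4.2, 1.6, 10.3]
opening: 0.228
grasp_force: 50.3
```

Run:
```python
from h import *;from rig import r,grab_frame
f=grab_frame("scene")
cv2.imwrite("pics/s4.png",cv2.resize(f["pixels"][130:250,200:340,::-1],None,fx=5,fy=5))
p=px(mask(f,(5,90,40),(14,255,255),(200,130,340,250)));P=depth(f,p);z=np.percentile(P[:,2],97);Q=P[P[:,2]>z-6];print(z,np.round(cv2.minEnclosingCircle(np.float32(Q[:,:2]))[0],1))
```

```text
153.90822378544863 [ 951.6 -190.8]
```

View pics/s4.png

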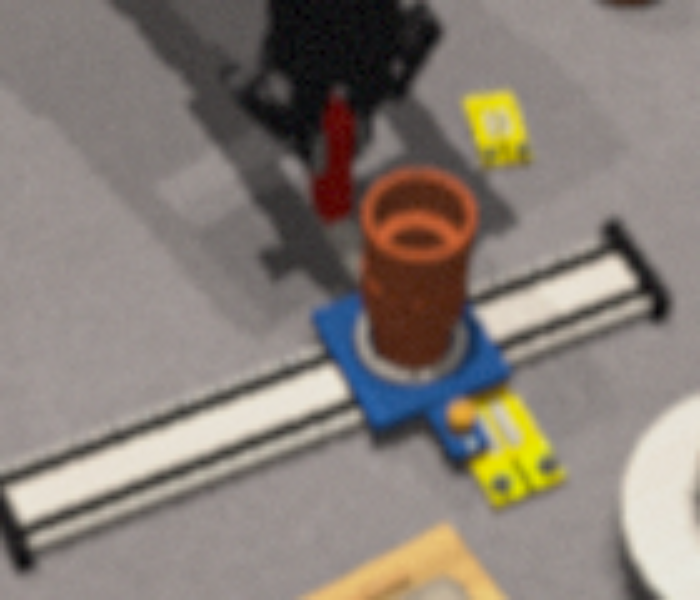

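The stack stands straight on the carriage. The plunger ball at (462,412) in the crop is still short of the block's middle line. I approach in small steps, watching the force.

```bash
python3 -m inch '[[0,0,0,0,-0.1,0,0.9],[0,0,0,0,-0.12,0,0.9],[0,0,0,0,-0.1,0,0.9],[0,0,0,0,-0.06,0,0.9]]'; for s in 1; do :; done; python3 -m inch '[[0,0,0,0,-0.06,0,0.9],[0,0,0,0,-0.06,0,0.9]]'; python3 -m inch '[[0,0,0,0,-0.04,0,0.9],[0,0,0,0,-0.04,0,0.9]]'; python3 -m inch '[[0,0,0,0,-0.04,0,0.9],[0,0,0,0,-0.04,0,0.9]]'; python3 -m inch '[[0,0,0,0,-0.04,0,0.9],[0,0,0,0,0,0,0.9]]'
```

```text
clock: 19.03
eef_pos: [533.6, 53.3, 102.4]
tcp_rot: [3.141, 0.0, -0.117]
contact_force: [-5.8, 0.6, 10.6]
opening: 0.227
grasp_force: 50.4
clock: 19.2
eef_pos: [534.0, 56.2, 102.4]
tcp_rot: [3.141, 0.001, -0.117]
contact_force: [-5.5, -0.6, 9.2]
opening: 0.227
grasp_force: 50.4
clock: 19.37
eef_pos: [534.1, 57.5, 102.4]
tcp_rot: [3.14, 0.001, -0.117]
contact_force: [-4.7, -9.1, 11.7]
opening: 0.228
grasp_force: 50.6
clock: 19.53
eef_pos: [534.2, 58.6, 102.4]
tcp_rot: [3.139, 0.001, -0.117]
contact_force: [-6.6, -12.5, 11.9]
opening: 0.225
grasp_force: 50.7
clock: 19.7
eef_pos: [534.4, 60.4, 102.4]
tcp_rot: [3.141, 0.001, -0.118]
contact_force: [-5.7, -2.0, 9.6]
opening: 0.23
grasp_force: 50.6
```

```bash
python3 -m inch '[[0,0,0,0,-0.04,0,0.9],[0,0,0,0,0,0,0.9]]'; python3 -m inch '[[0,0,0,0,-0.04,0,0.9],[0,0,0,0,0,0,0.9]]';  python3 - <<'E'
from h import *;from rig import r,grab_frame
from scipy.optimize import least_squares
f=grab_frame("scene")
p=px(mask(f,(5,90,40),(14,255,255),(255,150,305,215)));P=depth(f,p);P=P[(P[:,2]>60)&(P[:,2]<170)]
z=np.percentile(P[:,2],97);Q=P[P[:,2]>z-6];c=np.array(cv2.minEnclosingCircle(np.float32(Q[:,:2]))[0]);y=np.array([.115,.9934])
print("stack",z,c,"travel",(c-[621.5,-138.8])@y,len(Q))
p=px(mask(f,(15,100,60),(23,255,255),(280,195,305,225)));P=depth(f,p);Q=P[(P[:,2]>36)];print("plunger",len(Q),Q.mean(0),"travel",(Q.mean(0)[:2]-[685.5,-147.3])@y)
E
```

```text
clock: 19.87
eef_pos: [534.5, 61.6, 102.4]
tcp_rot: [3.141, 0.001, -0.117]
contact_force: [-4.6, -2.7, 10.7]
opening: 0.231
grasp_force: 50.6
clock: 20.03
eef_pos: [534.7, 62.9, 102.4]
tcp_rot: [3.141, 0.001, -0.118]
contact_force: [-6.0, 0.8, 8.5]
opening: 0.227
grasp_force: 50.6
stack 153.3493030947593 [644.42034912  50.8481102 ] travel 191.03227282058717 116
plunger 24 [708.27530619  42.55188288  42.93628363] travel 191.21802066119292
```

```bash
python3 -m inch '[[0,0,0,0,-0.03,0,0.9],[0,0,0,0,0,0,0.9]]'; python3 -m inch '[[0,0,0,0,-0.03,0,0.9],[0,0,0,0,0,0,0.9]]'; python3 -m inch '[[0,0,0,0,0,0,0.9],[0,0,0,0,0,0,0.9]]'
```

```text
clock: 20.25
eef_pos: [534.8, 63.7, 102.4]
tcp_rot: [3.141, 0.001, -0.117]
contact_force: [-5.6, 0.4, 10.5]
opening: 0.233
grasp_force: 50.6
clock: 20.42
eef_pos: [534.9, 64.6, 102.4]
tcp_rot: [3.141, 0.001, -0.117]
contact_force: [-6.2, 1.5, 9.8]
opening: 0.23
grasp_force: 50.6
clock: 20.58
eef_pos: [534.9, 64.7, 102.4]
tcp_rot: [-3.142, 0.001, -0.117]
contact_force: [-5.8, 2.0, 9.4]
opening: 0.228
grasp_force: 50.6
```

```bash
python3 -m inch '[[0,0,0,0,-0.03,0,0.9],[0,0,0,0,0,0,0.9]]'; python3 -m inch '[[0,0,0,0,-0.02,0,0.9],[0,0,0,0,0,0,0.9]]'
```

```text
clock: 20.75
eef_pos: [535.0, 65.6, 102.4]
tcp_rot: [-3.141, 0.001, -0.118]
contact_force: [-5.2, 2.6, 8.5]
opening: 0.23
grasp_force: 50.6
clock: 20.92
eef_pos: [535.1, 66.1, 102.4]
tcp_rot: [-3.141, 0.001, -0.117]
contact_force: [-5.1, 1.8, 9.4]
opening: 0.227
grasp_force: 50.6
```

```bash
python3 -m inch '[[0,0,0,0,-0.02,0,0.9],[0,0,0,0,0,0,0.9]]'; python3 -m inch '[[0,0,0,0,-0.02,0,0.9],[0,0,0,0,0,0,0.9]]'
python3 - <<'E'
from h import *;from rig import r,grab_frame
f=grab_frame("scene");y=np.array([.115,.9934])
cv2.imwrite("pics/s5.png",cv2.resize(f["pixels"][140:250,230:340,::-1],None,fx=5.4,fy=5.4,interpolation=cv2.INTER_CUBIC))
p=px(mask(f,(5,90,40),(14,255,255),(255,150,305,215)));P=depth(f,p);P=P[(P[:,2]>60)&(P[:,2]<170)]
z=np.percentile(P[:,2],97);Q=P[P[:,2]>z-6];c=np.array(cv2.minEnclosingCircle(np.float32(Q[:,:2]))[0])
print("stack",z,c,"travel",(c-[621.5,-138.8])@y)
p=px(mask(f,(15,100,60),(23,255,255),(280,195,305,225)));P=depth(f,p);Q=P[(P[:,2]>36)];print("plunger",len(Q),Q.mean(0),"travel",(Q.mean(0)[:2]-[685.5,-147.3])@y)
E
```

```text
clock: 21.08
eef_pos: [535.1, 66.5, 102.4]
tcp_rot: [-3.142, 0.001, -0.117]
contact_force: [-5.2, 1.8, 10.2]
opening: 0.227
grasp_force: 50.6
clock: 21.25
eef_pos: [535.2, 66.9, 102.4]
tcp_rot: [3.141, 0.001, -0.117]
contact_force: [-4.6, 0.7, 9.5]
opening: 0.23
grasp_force: 50.6
stack 153.68762329542443 [645.58093262  53.88280487] travel 194.18040560943604
plunger 22 [708.32233229  46.68387729  42.98486032] travel 195.32815190881198
```

View pics/s5.png

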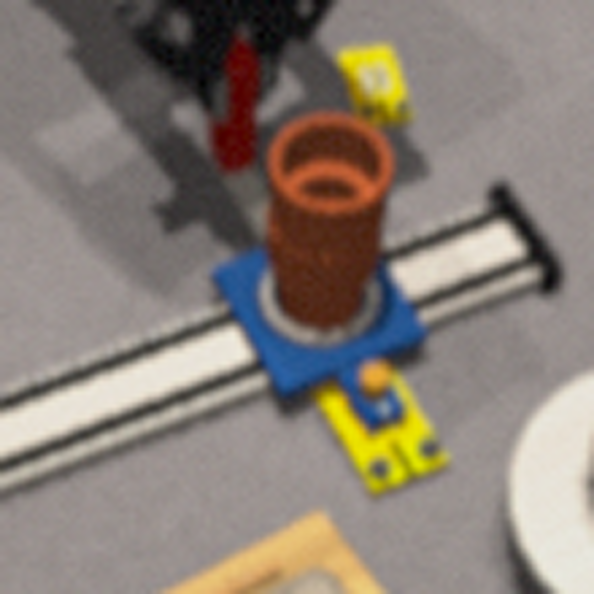

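The plunger (375,378) now lines up with the block's black line (405,455), seen along the block. The stack is straight. Two more half-millimetre steps should show the start of the rising ridge.

```bash
python3 -m inch '[[0,0,0,0,-0.02,0,0.9],[0,0,0,0,0,0,0.9]]'; python3 -m inch '[[0,0,0,0,0,0,0.9],[0,0,0,0,0,0,0.9]]'; python3 -m inch '[[0,0,0,0,-0.02,0,0.9],[0,0,0,0,0,0,0.9]]'
```

```text
clock: 21.47
eef_pos: [535.3, 67.4, 102.4]
tcp_rot: [3.141, 0.001, -0.117]
contact_force: [-5.6, 0.2, 9.5]
opening: 0.227
grasp_force: 50.6
clock: 21.63
eef_pos: [535.2, 67.3, 102.4]
tcp_rot: [3.141, 0.001, -0.117]
contact_force: [-6.1, 0.2, 9.6]
opening: 0.224
grasp_force: 50.6
clock: 21.8
eef_pos: [535.3, 67.7, 102.4]
tcp_rot: [3.141, 0.001, -0.117]
contact_force: [-4.5, 0.3, 10.6]
opening: 0.232
grasp_force: 50.6
```

```bash
python3 -m inch '[[0,0,0,0,-0.02,0,0.9],[0,0,0,0,0,0,0.9],[0,0,0,0,0,0,0.9]]'; python3 -m inch '[[0,0,0,0,-0.02,0,0.9],[0,0,0,0,0,0,0.9],[0,0,0,0,0,0,0.9]]'
```

```text
clock: 22.05
eef_pos: [535.3, 68.0, 102.3]
tcp_rot: [3.141, 0.001, -0.117]
contact_force: [-5.2, -2.3, 10.6]
opening: 0.226
grasp_force: 50.6
clock: 22.3
eef_pos: [535.3, 68.3, 102.4]
tcp_rot: [3.141, 0.001, -0.117]
contact_force: [-5.6, -3.8, 10.2]
opening: 0.231
grasp_force: 50.7
```

The second ridge starts at about y = 67.8, so the notch has been found. I back off under a millimetre to remove the load and firm up the pinch.

```bash
python3 -m inch '[[0,0,0,0,0.03,0,0.9],[0,0,0,0,0,0,0.9],[0,0,0,0,0,0,0.9],[0,0,0,0,0,0,0.9],[0,0,0,0,0,0,0.9],[0,0,0,0,0,0,0.9]]' 60
python3 - <<'E'
from h import *;from rig import r,grab_frame
f=grab_frame("scene");y=np.array([.115,.9934])
p=px(mask(f,(5,90,40),(14,255,255),(255,150,305,215)));P=depth(f,p);P=P[(P[:,2]>60)&(P[:,2]<170)]
z=np.percentile(P[:,2],97);Q=P[P[:,2]>z-6];c=np.array(cv2.minEnclosingCircle(np.float32(Q[:,:2]))[0])
print("stack",z,c,"travel",(c-[621.5,-138.8])@y)
E
```

```text
clock: 22.8
eef_pos: [535.3, 67.9, 102.4]
tcp_rot: [3.141, 0.001, -0.117]
contact_force: [-4.6, -2.2, 9.3]
opening: 0.225
grasp_force: 58.5
stack 153.68788666669315 [645.20141602  55.17289734] travel 195.41833905822753
```

```bash
python3 -m inch '[[0,0,0,0,0.015,0,0.9],[0,0,0,0,0,0,0.9],[0,0,0,0,0,0,0.9],[0,0,0,0,0,0,0.9]]'; python3 -c "
from rig import r
print(r.sense()['contact_force'],r.sense()['eef_pos']);print(r.sign_off())"
```

```text
clock: 23.18
eef_pos: [535.3, 67.7, 102.4]
tcp_rot: [3.141, 0.001, -0.117]
contact_force: [-5.2, 0.7, 10.5]
opening: 0.229
grasp_force: 58.4
[-5.16190904  0.74466619 10.52297   ] [535.26263865  67.70430506 102.37883307]
the job is handed in; nothing more can be done
None
```

I nested the loose tumbler straight and fully down in its twin and let go at the start position, then slid the carriage about 194 mm until its ball clicked into the notch, and handed the job in at 23 s with the red grip held at about 58 N; the jar, mug and bowl were not touched, and the rig gave no verdict.

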